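# Gauge a shaft on V-blocks and hold it up to be sighted

### The arm

A 7-joint arm with a two-finger parallel gripper is mounted at the origin on a cart in front of the work surface, level with it; the furniture and walls round the work are solid. World frame = base frame: x ahead of the robot, y to its left, z up, the work surface at z = 0. Lengths are in m, angles in rad, forces in N, time in s.
With the tool pointing down it reaches from about 0.375 to 0.925 m from the base axis. Payload 3.1 kg.
Tool frame: the origin (TCP) lies between the finger pads; the fingertips stand 19 mm ahead of it and the grasp point (between the pads) is the TCP; z points along the fingers, y is the line along which they close (so a half turn about z gives the same grasp; the last joint's range is limited). The gripper opens to 85 mm and grips with 20 to 120 N. Pads are 22 mm wide; open, the fingers measure 114 mm over their backs; the gripper's body (76 mm by 85 mm) begins 54 mm behind the grasp point. The pads swing forward as they close: fully open they stand 13 mm farther back than shut.
Start: joints at [-0.098, 0.383, 0.044, 1.598, -0.018, 1.161, -0.05], TCP at [0.65, 0, 0.25] pointing down, gripper open.
Joint ranges: [-2.61, 2.61], [-0.41, 2.15], [-1.48, 1.57], [0, 2.5], [-1.57, 4.71], [0.05, 1.97], [-2.85, 2.85]. Speed limits (rad/s): [2.79, 2.79, 3.14, 3.14, 3.14, 3.14, 3.14].

### API

Orientations are given as a unit quaternion [x, y, z, w].
In Python, from bench import move_ptp, movel, move_j, move_gripper, pause, inverse_kinematics, read_camera, camera_params, MotionError, sign_off, look_for, tip_of, read_time_s, read_qpos, read_joint_vel, read_effort, read_eef_pos, read_tcp_rot, read_ft_force, read_ft_torque, read_finger_gap, read_grasp_force gives the robot as it stands. Calls block until the motion is done:
- move_ptp(position, orientation): joint-space move of the TCP to a pose.
- movel(position, orientation=None, speed=0.15): straight line of the TCP; orientation=None keeps the orientation; speed is the mean speed in m/s.
- move_j(angles): joint-space move.
- move_gripper(opening, effort=None): finger opening in m; effort is the grip in N (None keeps the last); returns when the fingers have stopped.
- pause(seconds).
- inverse_kinematics(position, orientation): joint angles nearest the present ones, or None.
- read_camera(name): name is "scene" or "side" or "wrist"; returns the picture (384x512x3 uint8, red, green, blue); there is no depth.
- camera_params(name): a dict with "K" (3x3 intrinsics, pixels), "dist_coeffs" ([k1, k2, p1, p2, k3] as OpenCV has them; the pictures are not rectified), "camera_from_world" (4x4, takes a point from world to camera coordinates). Camera axes: x right, y down, z forward; pixel columns grow to the right and rows downward; lengths in m; the calibration is good to about 2 mm. A picture is of the moment at which its call begins: read the wrist's pose just before it. camera_params takes no time and is no camera call; for the wrist camera it gives the pose at the moment of the call.
A pose or a line that the arm cannot do raises MotionError and nothing moves.
- sign_off(): hands the job in; it is judged then, once.
Trained networks look in the newest picture that a camera, given by its name, has taken for a name from the list of things; names that differ only in an ending like _2 or _b are one class to them, and where a whole thing is asked for, a point or a joint stands for the part that bears it (a point fixed in the world has none). Each returns a list of dicts, best first, with "confidence" (0 to 1); they miss things now and then, are a little off and sometimes report something else, mostly with a low value. They report only what shows in the picture. A call takes as long as a camera call.
- look_for(camera, name): "at" ([column, row] in pixels, amid what is visible of it).
- tip_of(camera, name): "at" ([column, row] in pixels: a listed point, or the origin of a listed thing).
Readings, each from a call of its own:
- read_time_s(): time.
- read_qpos(): joint angles.
- read_joint_vel(): joint speeds.
- read_effort(): joint torques, N m.
- read_eef_pos(): TCP position.
- read_tcp_rot(): TCP orientation.
- read_ft_force(): force on the tool from outside, world axes, zero at the start.
- read_ft_torque(): the same for the moment, N m.
- read_finger_gap(): finger opening in m.
- read_grasp_force(): force on a finger pad.
Only numpy, scipy, OpenCV 4.12 (cv2) and the standard library are available. Lean on these libraries where they do the work, as an engineer would, in place of code of your own. Each camera call takes 0.05 s, during which the arm holds its last target. There are 200 camera calls.

### The job

Check the steel rod that lies in the two V-blocks: push the knob of the dial indicator stand all the way down so that its foot bears on the rod, keep it there for about a second, and let it spring fully back up while the rod stays in the V-blocks. Then grip the rod by its middle, lift it out of the V-blocks, bring it towards you from under the indicator without catching it, and raise it. Finish while still holding the rod, level and still and higher than the top of the indicator's knob, so that I can sight along it; leave everything else on the bench where it is.

Things in the scene. Friction and masses are not known exactly. Their poses are not given: they have to be found in the camera images.
- surface_plate: Black granite plate, fixed, 160 (its x) x 390 (its y) x 24 mm thick, lying on the worktop; origin at the centre of its underside, its -x side towards the robot. Two steel V-blocks stand on it at x = -30, y = +160 and -160 mm, each 45 (x) x 32 (y) x 48 mm high with a 90 degree V (16 mm wide, 8 mm deep) along y in the top.
- indicator: Dial indicator stand, fixed, standing on the plate behind the rod, to the left or to the right of the rod's middle. Dark blue-grey base 62 x 66 mm and steel column; origin under the column at the plate's top face, same directions as the plate. Its arm reaches towards -x, so that the vertical spindle with knob, dial (40 mm across, facing -x, 18 mm thick) and foot stands 65 mm in front (-x) of the column, straight above the rod. The knob is the stand's highest part.
- knob_top (a point): Centre of the top of the black round knob (26 mm across, 16 mm high) on the spindle, 229 mm above the worktop when up. Pushing it straight down lowers spindle, dial and foot together.
- indicator_head (a joint): Travel of knob, dial and foot: 0 up, 0.025 m fully down at a hard stop. A spring brings it back to 0; pushing it fully down takes about 6 to 8 N, and more force at the stop does no harm.
- indicator_foot (a joint): Reading of the indicator: how far its lightly sprung foot (12 mm across, 1 to 3 N) is pushed up into the dial, 0 to 0.008 m. 0 when free; about 0.005 when the knob is fully down and the foot bears on the rod in the V-blocks.
- foot_face (a point): Centre of the underside of the indicator's foot. With the knob up it is 20 mm above the top of the rod lying in the V-blocks.
- rod_center (a point): Middle of the stainless steel rod, on its axis: 8 mm diameter, 436 mm long, 0.17 kg or so, balanced at its middle. Its own y axis runs along the rod. In the V-blocks its axis is 70 mm above the worktop (46 mm above the plate) and it must rise 7 mm to come free of the Vs towards the robot.
- dropper_mid (a point): Amber oil dropper bottle, 37 mm across, 88 mm high, loose on the plate on the other side of the rod's middle from the indicator; point half-way up. Leave it standing.
- pen_mid (a point): Red and white marker pen, 135 mm long, 16 mm thick, lying to the left of the plate; its middle. Leave it.
- beaker_mid (a point): Empty clear beaker, 72 mm across, 92 mm high, standing to the left of the plate; point half-way up. Leave it.

How it is judged:
By the outcome, as a careful person would: the job done as asked, in the order asked, and still so for the second after the job is handed in, while the arm keeps its last pose, push and grip.
It also fails if it takes over 43 s, if anything falls off the work surface, if the arm or the gripper's body presses on something with over 40 N, if the wrist force passes 120 N, or if a joint passes its speed limit or range.

## Working session

There is one attempt and no reset: what is moved stays moved. The work goes in short steps, each a Python script; the robot and the scene stay as the last script left them, time stands still between calls to the robot, and variables do not carry over. Pictures are saved under pics/ and viewed, at most 10 in all, crops included, and the job is handed in when it is done.

```bash
mkdir -p pics; ls; cat > h.py <<'E'
import numpy as np, cv2, json
from bench import *
def params(c):
    p=camera_params(c); return np.array(p["K"],float),np.array(p["dist_coeffs"],float),np.array(p["camera_from_world"],float)
def tri(obs):  # obs: list of (params, uv)
    A=[];b=[]
    for (K,d,T),uv in obs:
        n=cv2.undistortPoints(np.array([[uv]],float),K,d)[0,0]
        for i in (0,1):
            r=n[i]*T[2]-T[i]; A.append(r[:3]); b.append(-r[3])
    A=np.array(A);b=np.array(b); x=np.linalg.lstsq(A,b,rcond=None)[0]
    return x, np.abs(A@x-b).max()
def proj(P,X):
    K,d,T=P; X=np.atleast_2d(X).astype(float)
    return cv2.projectPoints(X,cv2.Rodrigues(T[:3,:3])[0],T[:3,3],K,d)[0][:,0]
def ray_z(P,uv,z):
    K,d,T=P; n=cv2.undistortPoints(np.array([[uv]],float),K,d)[0,0]
    R=T[:3,:3]; c=-R.T@T[:3,3]; v=R.T@np.array([n[0],n[1],1]); return c+v*(z-c[2])/v[2]
E
python3 - <<'E'
from h import *
ims=[]
P={}
for c in ("scene","side","wrist"):
    P[c]=params(c); im=read_camera(c); cv2.imwrite(f"pics/{c}0.png",im[:,:,::-1])
    for n in ("knob_top","foot_face","rod_center","dropper_mid","pen_mid","beaker_mid","indicator","surface_plate"):
        r=tip_of(c,n); print(c,n,[(np.round(q["at"],1).tolist(),round(q["confidence"],2)) for q in r[:2]])
    print(c,"cam pos",-P[c][2][:3,:3].T@P[c][2][:3,3])
print(read_time_s(),read_tcp_rot())
E
```

```text
pics
scene knob_top [([331.6, 134.0], 0.7)]
scene foot_face [([289.9, 209.4], 0.26)]
scene rod_center [([302.6, 192.2], 0.7)]
scene dropper_mid [([246.3, 203.1], 0.8)]
scene pen_mid [([215.7, 299.0], 0.91)]
scene beaker_mid [([180.8, 275.1], 0.6)]
scene indicator [([305.6, 183.1], 0.74), ([288.6, 209.6], 0.74)]
scene surface_plate []
scene cam pos [-0.07269624  0.77126103  0.77256867]
side knob_top [([281.2, 222.2], 0.68)]
side foot_face [([276.6, 275.0], 0.46)]
side rod_center [([268.8, 252.4], 0.79)]
side dropper_mid [([281.5, 219.1], 0.76)]
side pen_mid []
side beaker_mid [([235.5, 173.6], 0.64)]
side indicator [([308.4, 288.7], 0.89)]
side surface_plate [([278.6, 270.5], 0.89)]
side cam pos [ 0.38035275 -0.7932222   0.85252336]
wrist knob_top []
wrist foot_face [([164.5, 209.2], 0.62)]
wrist rod_center [([162.5, 105.5], 0.93)]
wrist dropper_mid []
wrist pen_mid []
wrist beaker_mid []
wrist indicator [([234.9, 188.9], 0.72), ([202.2, 94.7], 0.34)]
wrist surface_plate [([204.8, 91.8], 0.93)]
wrist cam pos [0.64960857 0.07171425 0.37446238]
1.35 [7.07083503e-01 7.07130058e-01 3.21894375e-05 1.90590707e-05]
```

```bash
python3 - <<'E'
import cv2,numpy as np
a=[cv2.imread(f"pics/{c}0.png") for c in ("scene","side")]
cv2.imwrite("pics/s.png",cv2.resize(a[0][80:340,120:440],None,fx=2.3,fy=2.3)); cv2.imwrite("pics/d.png",cv2.resize(a[1][120:360,140:440],None,fx=2.4,fy=2.4))
E
```

```text
(no output)
```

View pics/s.png

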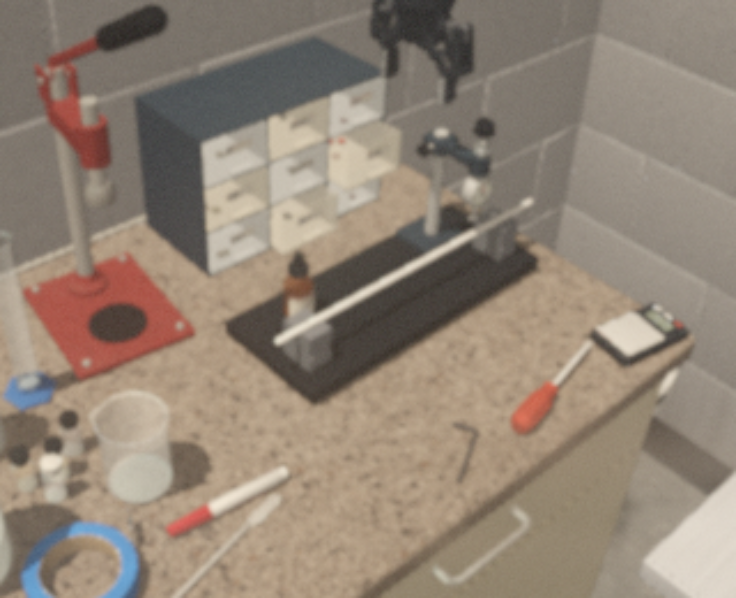

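View pics/d.png

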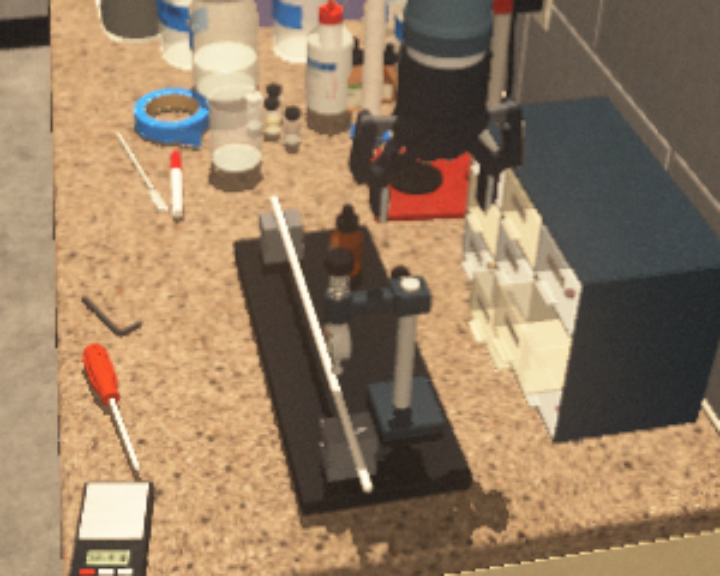

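View pics/wrist0.png

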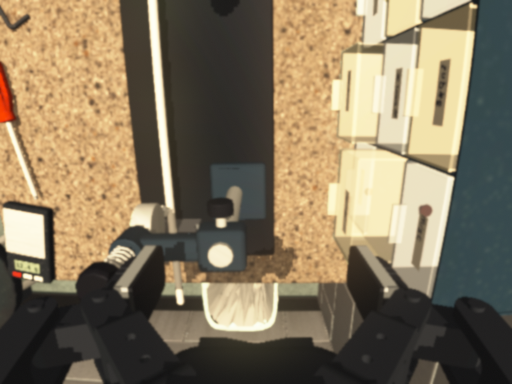

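The pictures show the indicator to the right (-y) of the rod's middle: knob at scene (331,134) and side (282,225). The rod ends are at scene (242,228) and (350,168), side (255,203) and (293,323). The dropper stands to the left, and a drawer cabinet stands behind the plate.

```bash
python3 - <<'E'
from h import *
S,D,W=params("scene"),params("side"),params("wrist")
t=lambda n,*o:print(n,*[np.round(v,4) for v in tri(o)])
t("knob",(S,(331.6,134)),(D,(281.4,224)))
t("rodL",(S,(241.5,228)),(D,(254.5,203.5)))
t("rodR",(S,(350,168.2)),(D,(293,323)))
t("rodc",(S,(302.6,192.2)),(D,(268.8,252.4)),(W,(162.5,105.5)))
t("rodc SD",(S,(302.6,192.2)),(D,(268.8,252.4)))
t("rodc SW",(S,(302.6,192.2)),(W,(162.5,105.5)))
t("rodc DW",(D,(268.8,252.4)),(W,(162.5,105.5)))
t("drop",(S,(246.3,203.1)),(D,(281.5,219.1)))
print("plate side",ray_z(D,(278.6,270.5),0),"wrist",ray_z(W,(204.8,91.8),0.0))
print("rodc ray S,D,W z=.07",[np.round(ray_z(p,u,.07),4) for p,u in((S,(302.6,192.2)),(D,(268.8,252.4)),(W,(162.5,105.5)))])
print("knob ray z=.229",[np.round(ray_z(p,u,.229),4) for p,u in((S,(331.6,134)),(D,(281.4,224)))])
print("rod ends z=.07",[np.round(ray_z(p,u,.07),4) for p,u in((S,(241.5,228)),(S,(350,168.2)),(D,(254.5,203.5)),(D,(293,323)),(W,(179.5,303)),(W,(153.5,5)))])
print("indicator origin",[np.round(ray_z(p,u,.024),4) for p,u in((S,(305.6,183.1)),(D,(308.4,288.7)),(W,(234.9,188.9)))])
E
```

```text
knob [ 0.5605 -0.025   0.2289] 0.003
rodL [0.5578 0.2809 0.0668] 0.0009
rodR [ 0.5647 -0.1446  0.0658] 0.0009
rodc [0.5592 0.0673 0.0751] 0.0032
rodc SD [0.557  0.0665 0.0767] 0.0005
rodc SW [0.5606 0.0667 0.0747] 0.0025
rodc DW [0.5595 0.0694 0.0721] 0.0023
drop [0.6225 0.2078 0.0644] 0.0036
plate side [0.58481985 0.07987753 0.        ] wrist [0.59087746 0.0826674  0.        ]
rodc ray S,D,W z=.07 [array([0.5638, 0.0596, 0.07  ]), array([0.5579, 0.0734, 0.07  ]), array([0.561 , 0.0686, 0.07  ])]
knob ray z=.229 [array([ 0.5545, -0.0226,  0.229 ]), array([ 0.5644, -0.0213,  0.229 ])]
rod ends z=.07 [array([0.5534, 0.2832, 0.07  ]), array([ 0.5595, -0.1388,  0.07  ]), array([0.5582, 0.2776, 0.07  ]), array([ 0.5647, -0.1475,  0.07  ]), array([ 0.5616, -0.1499,  0.07  ]), array([0.5582, 0.157 , 0.07  ])]
indicator origin [array([ 0.6326, -0.027 ,  0.024 ]), array([ 0.6346, -0.0168,  0.024 ]), array([ 0.6252, -0.0265,  0.024 ])]
```

```bash
python3 - <<'E'
from h import *
q=[.70710678,.70710678,0,0]
obs={}
for i,y in enumerate((0.0,-0.09)):
    move_ptp([.56,y,.33],q); pause(.2)
    P=params("wrist"); im=read_camera("wrist"); cv2.imwrite(f"pics/w{i+1}.png",im[:,:,::-1])
    for n in ("knob_top","rod_center","foot_face"):
        r=tip_of("wrist",n)
        print(i,n,[(np.round(a["at"],1).tolist(),round(a["confidence"],2)) for a in r[:2]])
        if r: obs.setdefault(n,[]).append((P,r[0]["at"]))
for n,o in obs.items(): 
    if len(o)>1: print(n,tri(o))
for n,z in(("knob_top",.229),("rod_center",.07)):
    for P,u in obs.get(n,[]): print(n,ray_z(P,u,z))
a=[cv2.imread(f"pics/w{i}.png") for i in(1,2)]
cv2.imwrite("pics/w12.png",cv2.resize(np.hstack(a),(800,300)))
print(read_time_s())
np.save("P.npy",np.array([np.hstack([o[0][2].ravel()]) for o in obs["rod_center"]]))
E
```

```text
0 knob_top [([258.7, 233.6], 0.76)]
0 rod_center [([255.8, 106.1], 0.82)]
0 foot_face []
1 knob_top [([258.8, 117.2], 0.74)]
1 rod_center [([256.6, 27.8], 0.97)]
1 foot_face []
knob_top (array([ 0.56158126, -0.0271452 ,  0.2282065 ]), np.float64(0.00010397506157899805))
rod_center (array([0.5594354 , 0.06611627, 0.06556315]), np.float64(0.0007189666974551923))
knob_top [ 0.56147209 -0.02679387  0.229     ]
knob_top [ 0.56167811 -0.02710854  0.229     ]
rod_center [0.55873131 0.06619479 0.07      ]
rod_center [0.56014867 0.06516117 0.07      ]
3.15
```

View pics/w12.png

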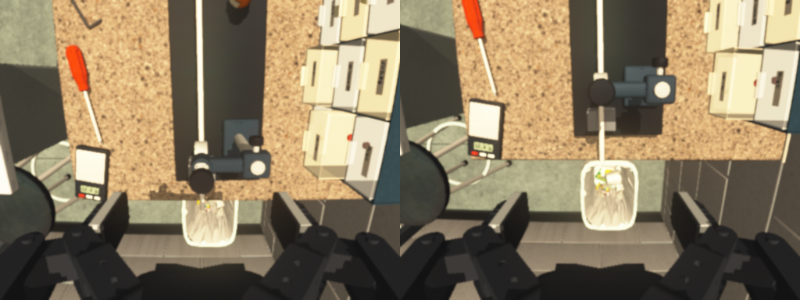

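The view shows the knob at (232,200)/(600,92) in the half-size picture, with the rod straight below it. The knob top triangulates to z = 0.228, matching the 0.229 given, and the rod's middle lies at y ≈ 0.067. Next is the press.

```bash
python3 - <<'E'
from h import *
q=[.70710678,.70710678,0,0]
x,y=.5615,-.027
move_gripper(0,40)
move_ptp([x,y,.262],q)
movel([x,y,.228],speed=.06)
print(read_eef_pos(),read_ft_force(),read_time_s())
z=.228
while z>.213:
    z-=.0015; movel([x,y,z],speed=.03); f=read_ft_force()[2]
    print(round(z,4),round(float(read_eef_pos()[2]),4),np.round(f,1))
    if f>18: break
im=read_camera("side"); cv2.imwrite("pics/press.png",cv2.resize(im[180:360,200:360,::-1],None,fx=3,fy=3))
pause(1.2); print(read_ft_force(),read_time_s())
E
```

```text
[ 0.56253746 -0.02788846  0.2289533 ] [ 2.46278032 -2.26213908  3.77002404] 5.0917
0.2265 0.2277 5.6
0.225 0.2264 5.8
0.2235 0.2249 6.0
0.222 0.2235 6.8
0.2205 0.2231 11.5
0.219 0.223 17.1
0.2175 0.223 22.1
[-4.93332867 -2.49866644 21.95902705] 8.0917
```

View pics/press.png

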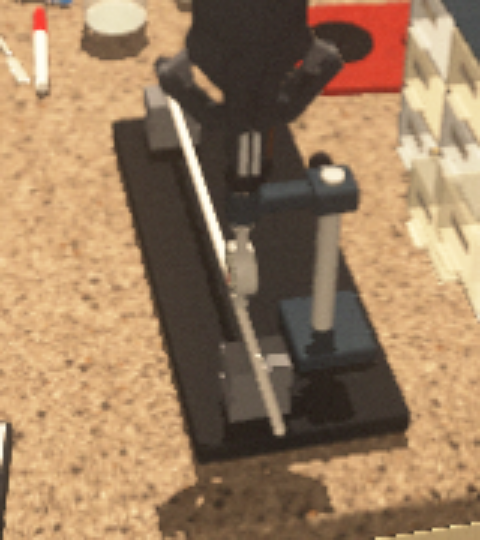

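The knob is at its hard stop (TCP at 0.223, as expected). In the picture the foot, at about (238,290), rests on the rod, which is still in both Vs. Now I release, check the spring-back and measure the rod again.

```bash
python3 - <<'E'
from h import *
q=[.70710678,.70710678,0,0]
movel([.5615,-.027,.265],speed=.05); pause(.2)
move_gripper(.06,40)
o={"knob_top":[],"rod_center":[]}
for i,y in enumerate((-.06,.0)):
    move_ptp([.56,y,.30],q); pause(.3)
    P=params("wrist"); im=read_camera("wrist"); cv2.imwrite(f"pics/v{i}.png",im[:,:,::-1])
    for n in o:
        r=tip_of("wrist",n)
        if r: o[n].append((P,r[0]["at"])); print(n,np.round(r[0]["at"],1),round(r[0]["confidence"],2))
    # rod line: bright low-saturation pixels near projected rod
    hsv=cv2.cvtColor(im,cv2.COLOR_RGB2GRAY)
    for yy in (.04,.06,.08,.10,.12):
        u,v=proj(P,[.56,yy,.07])[0]
        if 2<v<250:
            row=hsv[int(round(v)),int(u)-14:int(u)+15].astype(float); m=row>(row.max()+np.median(row))/2
            uc=(np.arange(29)[m]).mean()+int(u)-14
            print("rod at",yy,m.sum(),np.round(ray_z(P,(uc,round(v)),.07),4))
for n in o:
    if len(o[n])>1: print(n,tri(o[n]))
print(read_time_s(),read_ft_force())
im=read_camera("side"); cv2.imwrite("pics/rel.png",cv2.resize(im[180:360,200:360,::-1],None,fx=3,fy=3))
E
```

```text
knob_top [258.  165.7] 0.59
rod_center [255.5  50. ] 0.65
rod at 0.04 9 [0.5597 0.0404 0.07  ]
rod at 0.06 8 [0.5591 0.0597 0.07  ]
rod at 0.08 8 [0.5591 0.0796 0.07  ]
rod at 0.1 9 [0.5585 0.1002 0.07  ]
knob_top [279.1  92.4] 0.59
rod_center [256.5 104.5] 0.67
rod at 0.04 8 [0.5592 0.0401 0.07  ]
rod at 0.06 8 [0.5593 0.0598 0.07  ]
rod at 0.08 8 [0.5594 0.0799 0.07  ]
rod at 0.1 8 [0.5583 0.0997 0.07  ]
rod at 0.12 8 [0.5584 0.12   0.07  ]
knob_top (array([0.55064911, 0.06207172, 0.6566487 ]), np.float64(0.007363199889121375))
rod_center (array([0.55923079, 0.06661638, 0.06396022]), np.float64(0.0011852133419940625))
11.55 [ 0.71363764 -0.10593997  0.75703242]
```

View pics/rel.png

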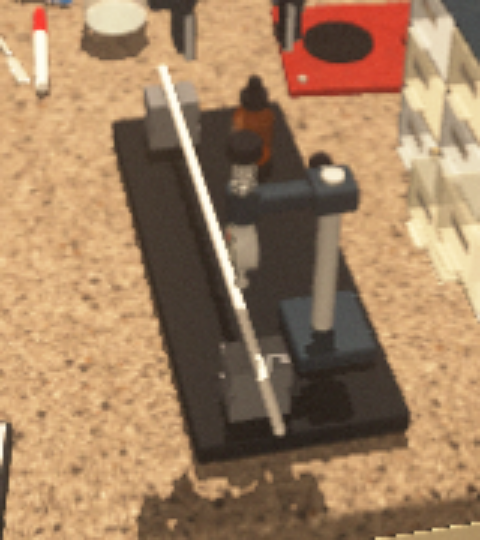

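The knob is back up (knob at (245,145)) and the rod still lies in both V-blocks. The second knob detection was spurious. Next is the grasp.

```bash
python3 - <<'E'
from h import *
from scipy.spatial.transform import Rotation as R
q=(R.from_euler("z",.015)*R.from_quat([.70710678,.70710678,0,0])).as_quat().tolist()
x,y=.5593,.067
move_ptp([x,y,.17],q)
movel([x,y,.070],speed=.08); pause(.2)
print(read_eef_pos(),read_ft_force())
move_gripper(0,60); pause(.2)
print(read_finger_gap(),read_grasp_force(),read_ft_force(),read_eef_pos())
e=read_eef_pos()
movel([x,y,.0825],speed=.03); pause(.3)
print(read_eef_pos(),read_ft_force(),read_ft_torque(),read_finger_gap(),read_time_s())
for c in("scene","side"): cv2.imwrite(f"pics/g_{c}.png",read_camera(c)[:,:,::-1])
a=cv2.imread("pics/g_scene.png")[120:270,200:380]; b=cv2.imread("pics/g_side.png")[180:340,200:360]
cv2.imwrite("pics/g.png",np.hstack([cv2.resize(a,(400,333)),cv2.resize(b,(333,333))]))
E
```

```text
[0.55966822 0.0670427  0.07048836] [ 0.05936528 -0.11153399 -0.07965955]
0.005752581107762241 58.458738145418465 [0.7993818  0.29680029 0.88416879] [0.55971233 0.06700764 0.07015137]
[0.55911518 0.06697234 0.08229516] [-0.37650871  0.48774458 -1.69515526] [0.04901013 0.00402179 0.04125689] 0.006077873069287061 15.4417
```

View pics/g.png

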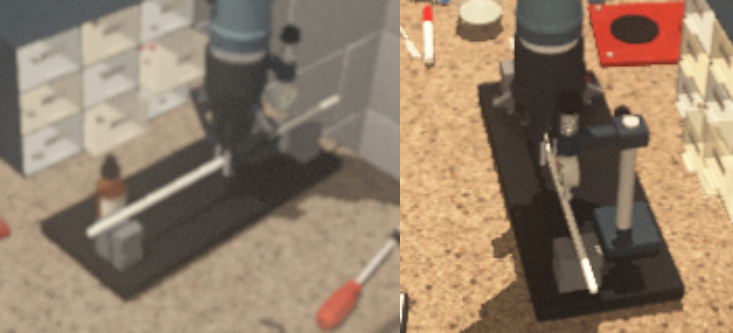

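The rod is gripped at its middle and clear of the Vs; the wrist reads its 1.7 N weight. Now I bring it out towards the robot and raise it.

```bash
python3 - <<'E'
from h import *
y=.067
movel([.44,y,.083],speed=.08); print(read_ft_force(),read_finger_gap())
movel([.44,y,.30],speed=.10); pause(.8)
print(read_eef_pos(),read_ft_force(),read_ft_torque(),read_finger_gap(),np.abs(read_joint_vel()).max(),read_time_s())
for c in("scene","side"): cv2.imwrite(f"pics/f_{c}.png",read_camera(c)[:,:,::-1])
cv2.imwrite("pics/f.png",cv2.resize(np.hstack([cv2.imread(f"pics/f_{c}.png")[60:330,100:450] for c in("scene","side")]),(800,308)))
E
```

```text
[ 0.02340689 -0.90908027 -1.89546683] 0.005781698748734866
[0.43998278 0.06701005 0.29999938] [ 0.84810554  0.47605538 -0.98751235] [-0.0290457   0.02662152  0.01584154] 0.005814069379575848 0.0016641450757335656 20.3
```

View pics/f.png

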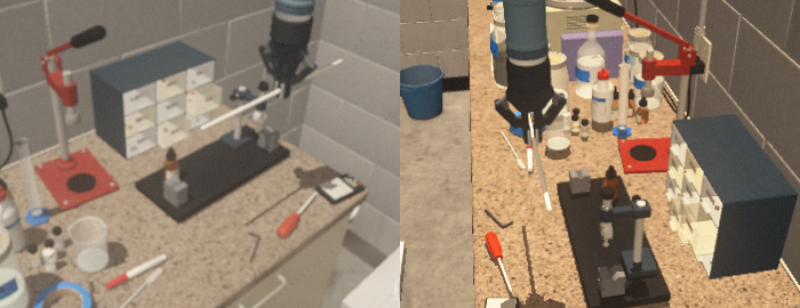

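The rod is held above the bench, with its ends at scene (278,171) and (397,114) and its right end at side (229,241). Everything else is in place. I check that it is level, then sign off.

```bash
python3 - <<'E'
from h import *
c=np.array([.44,.067,.30]); d=np.array([-.015,1,0])*.218
S,D=params("scene"),params("side")
print("pred level L,R scene",proj(S,[c+d,c-d]).round(1).tolist(),"side",proj(D,[c+d,c-d]).round(1).tolist())
print("R end 3d",tri([(S,(397.5,114.3)),(D,(228.6,241.4))]))
z=np.array([0,0,.02]);print("R end 20mm lower",proj(S,[c-d-z]).round(1),proj(D,[c-d-z]).round(1))
E
```

```text
pred level L,R scene [[276.4, 171.7], [399.7, 111.8]] side [[204.6, 131.1], [229.9, 245.2]]
R end 3d (array([ 0.44176278, -0.13844323,  0.29780261]), np.float64(0.0006693208482964064))
R end 20mm lower [[398.2 118.8]] [[230.4 253.9]]
```

```bash
python3 -c "
from bench import *
print(read_finger_gap(),read_time_s(),sign_off())"
```

```text
the job is handed in; nothing more can be done
0.006279965921550676 20.4 None
```

The job is handed in at 20.4 s: I pushed the knob to its stop, held it just over a second and let it spring back, and the arm now holds the rod by its middle, level within what the pictures can show, at 0.30 m (knob top 0.229 m), with nothing else seen to have moved.

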